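# Set and lock the thickness stop of a rice-cake slicer

## Task

Set the lever slicer for thin slices: first, with the wing screw still loose, push the sliding thickness stop by its upturned outer lip towards the knife, all the way until it stops. Then turn the wing screw clockwise with repeated fingertip strokes on its wings until it is snug and turns no further, finger-tight without forcing it. Only push with the fingertips, never grip or lift anything, and leave the knife down and the rice cake and everything else on the bench where they are.

Things in the scene. Friction and masses are not known exactly. Their poses are not given: they have to be found in the camera images.
- slicer: White lever slicer, fixed to the bench; deck 300 (x) by 235 mm (y -110 to +125), its top 24 mm above the bench. Origin on the bench under the knife line, z up. Knife along x, black handle to x = -233 mm; nothing on it is higher than 90 mm. Cake trough on the -y side, thickness stop and wing screw on the +y side; the screw's vertical axis is at x = 0, y = 64.5 mm.
- thickness_stop (a joint): Slide of the steel stop plate towards the knife (slicer's -y), m: 0 = farthest out, 0.024 = hard stop nearest the knife (thin slices); starts at 0 to 0.010. Slides at about 3 N, stays where left. A 3 mm slotted foot lies round the screw; at its knife end an upright 96 mm wide, 45 mm high above the deck, at its outer end the lip.
- stop_lip (a point): Middle of the top edge of the lip's outer face (away from the knife), 57 mm above the bench; moves with the stop, slicer's axes. Push this face to the slicer's -y. Lip 56 mm wide, 3 mm thick, 33 mm high above the deck. With the stop home the lip's inner face is 34 mm, and the upright's outer face 56 mm, from the screw axis.
- wing_screw (a joint): Angle of the brass wing screw, rad, vertical axis, right-hand thread: 0 = snug (hard stop), positive = unscrewed (anticlockwise from above); starts at 8 to 12. Clockwise tightens and lowers it 3 mm a turn. Turns at about 0.015 N m (1 N at the wings), stays where left. At 0 the wings lie 30 degrees anticlockwise (from above) of the slicer's x axis.
- wing_centre (a point): On the screw axis at mid height of the wings: 51 mm above the bench when snug, 3 mm higher per turn unscrewed. Turns with the screw, x axis along the wings: two upright rounded brass ears, 4.5 mm thick, 9 to 29 mm off the axis, 10 mm above and below this point, joined lower down to a round hub of 23 mm diameter (top 8 mm below this point).
- wings: The pair of brass wings (same axes as wing_centre, origin 22 mm below it on the axis). To be pushed lightly on one face, never gripped.
- knife (a joint): Hinge of the slicer's knife in rad: 0 = down (as it starts); raising the black handle increases it. Stiff. Leave it down.
- rice_cake: Loose white block of firm rice cake, 50 by 84 by 34 mm, lying in the slicer's feed trough on the other side of the knife; origin under its centre. Leave it.
- sauce_jar: Loose amber glass jar with red cap, 60 mm diameter, 75 mm tall, beside the slicer; origin under its centre. Leave it.
- cup: Loose blue ceramic cup, 72 mm across, 70 mm tall, beside the slicer; origin under its centre. Leave it.
- plate: Loose white plate, 190 mm across, 18 mm high; origin under its centre. Leave it.
- steel_bowl: Loose steel bowl, 130 mm across, 55 mm high; origin under its centre. Leave it.
- basting_brush: Loose wooden-handled brush lying on the bench; origin under its middle, x along it. Leave it.
- tongs: Loose steel tongs, 230 mm long, lying flat, about 12 mm high; origin under the middle, x along them. Leave them.

How it is judged:
On the way, in this order (a step that is already met when the one before it is completed fails the run):
1. the thickness stop is pushed home (within 2 mm) while the wing screw is still loose (value of joint thickness_stop above 0.022 m and value of joint wing_screw above 4 rad), for 0.2 s.
2. the wing screw is turned clockwise until snug (within 0.25 rad), with the stop still home (value of joint wing_screw below 0.25 rad and value of joint thickness_stop above 0.022 m), for 0.2 s.
At the end, for the whole second after the job is handed in: the thickness stop within 2 mm of its hard stop at the knife, the wing screw within 0.25 rad of snug and still, the knife down (under 0.1 rad), the rice cake within 20 mm and every other loose thing within 30 mm of where it started (all of step 2 and velocity of joint wing_screw between -0.1 and 0.1 rad/s and value of joint knife below 0.1 rad and distance of each of sauce_jar, cup, plate, steel_bowl, basting_brush, tongs from where it was at the start of the episode below 0.03 m and distance of rice_cake from where it was at the start of the episode below 0.02 m); the robot touches nothing.
It fails at once if the knife is raised by more than 0.1 rad (value of joint knife above 0.1 rad).
It fails at once if the wings are gripped or forced with more than 40 N (contact force between the fingers and wings above 40 N).
It fails at once if a loose thing is lifted, carried or shoved (the rice cake more than 20 mm, any other more than 30 mm) (distance of any of sauce_jar, cup, plate, steel_bowl, basting_brush, tongs from where it was at the start of the episode above 0.03 m or distance of rice_cake from where it was at the start of the episode above 0.02 m).
It also fails if it takes over 61 s, if anything falls off the work surface, if the arm or the gripper's body presses on something with over 40 N, if the wrist force passes 120 N, or if a joint passes its speed limit or range.

## Robot

A 6-joint arm with a two-finger parallel gripper is mounted at the origin on the work surface. World frame = base frame: x ahead of the robot, y to its left, z up, the work surface at z = 0. Lengths are in m, angles in rad, forces in N, time in s.
With the tool pointing down it reaches from about 0.375 to 0.975 m from the base axis. Payload 3.8 kg.
Tool frame: the origin (TCP) lies on the centre line of the jaws, within the pads' length; the fingertips stand 22 mm ahead of it and the grasp point (between the pads) lies 3 mm ahead of it; z points along the fingers, x is the direction in which the jaws open and shut, and the axes are right-handed (so a half turn about z gives the same grasp; the last joint's range is limited). The gripper opens to 85 mm and grips with 20 to 120 N. Pads are 22 mm wide; open, the fingers measure 114 mm over their backs; the gripper's body (76 mm by 85 mm) begins 54 mm behind the grasp point. The pads swing forward as they close: fully open they stand 13 mm farther back than shut.
Start: joints at [-1.161, 0.264, 1.604, -0, 1.274, -0.037], TCP at [0.292, -0.609, 0.253] pointing down, gripper open.
Joint ranges: [-2.63, 2.63], [-0.94, 2.18], [0.31, 2.57], [-1.31, 4.45], [0, 2.66], [-2.55, 2.55]. Speed limits (rad/s): [2.57, 2.57, 3.14, 3.14, 3.14, 3.14].

## Interface

Orientations are given as a rotation vector (axis times angle).
In Python, from workcell import bot, viewer gives the robot as it stands.
- The arm moves only by the tool move_arm, never from a script. Its argument "series" is text: rows parted by semicolons, each of 7 numbers parted by spaces: the turn, a rotation vector about the tool's x, y, z scaled (see below), then the shift along the tool's x, y, z scaled (see below), then the opening, from -1 (shut) to 1 (fully open). A call has exactly 8 rows; each row is the pose to reach, as a shift and turn from the pose commanded when the call began, along the tool's axes at that moment; what a row does not reach only later rows make up. The controller multiplies each number of a shift by 100 mm and each number of a turn by 120 degrees. A row lasts 1/10 s, in which the tool goes at most 50 mm and 8.59 degrees, less where a joint would pass 70% of its speed; a pose out of reach is approached as far as the arm can. A call with a number of a shift or a turn outside -1 to 1 is refused whole. A call with a gripper value outside its range is refused whole. The fingers move at their own pace and stop on an object; "squeeze" is the grip in N (left out, the last holds). Time passes only in rows, so rows that repeat a pose let the fingers close, or fill a call up. It gives the time, the measured TCP pose, the force and the opening at its end, in the units of the state.
- bot.read_state(): the state, without advancing time (a new reading comes with each control period).
- viewer.read_camera(name): name is "side" or "top" or "wrist"; returns a dict with "pixels" (420x560x3 uint8, red, green, blue), "K" (3x3 intrinsics, pixels), "world_to_cam" (4x4, takes a point from world to camera coordinates); the wrist camera has in their place "mount" (4x4, takes a point from camera to tool coordinates, whose origin is the TCP and whose axes are the tool frame's). Camera axes: x right, y up, looking along -z (the intrinsics and any distortion apply to the point x, -y, -z); pixel columns grow to the right and rows downward; lengths in m; the calibration is good to about 2 mm. A picture is of the moment at which its call begins: read the wrist's pose just before it. There is no depth.
- bot.finish_job(): hands the job in, once; it reports no verdict.
The state is a dict: "time": time; "q": joint angles; "joint_vel": joint speeds; "joint_torque": joint torques, N m; "tool_pos": TCP position; "tcp_rot": TCP orientation; "wrist_force": force on the tool from outside, world axes, zero at the start; "torque": the same for the moment, N m; "width": opening from 0.0 (shut) to 1.0 (fully open).
Only numpy, scipy, OpenCV 4.12 (cv2) and the standard library are available. Lean on these libraries where they do the work, as an engineer would, in place of code of your own. Each camera call takes 0.05 s, during which the arm holds its last target.

## Working session

There is one attempt and no reset: what is moved stays moved. The work goes in short steps, Python scripts to look and compute and a tool call to move; the robot and the scene stay as the last step left them, time stands still between calls to the robot, and variables do not carry over. Pictures are saved under pics/ and viewed, and the job is handed in when it is done.

Besides the shell and the picture viewer there is one more tool, called after ">>>" as name(argument=value, ...) on one line, values as JSON. move_arm: Moves the arm, as the interface text tells. Its arguments: {"type":"object","properties":{"series":{"type":"string"},"squeeze":{"type":"number"}},"required":["series"]}

```bash
ls; mkdir -p pics; python3 - <<'E'
from workcell import bot, viewer
import cv2,numpy as np
s=bot.read_state();print(s)
for n in ["side","top","wrist"]:
    c=viewer.read_camera(n);cv2.imwrite(f"pics/{n}0.png",c["pixels"][:,:,::-1]);print(n,[ (k,np.round(v,3).tolist()) for k,v in c.items() if k!="pixels"])
E
```

```text
pics
{'time': 0.0, 'q': array([-1.16091068e+00,  2.64763014e-01,  1.60538809e+00, -1.51611304e-06,
        1.27370352e+00, -3.69158941e-02]), 'joint_vel': array([-0.0012639 ,  0.0016924 ,  0.00127232, -0.00078998,  0.00103768,
        0.00055492]), 'joint_torque': array([ 2.14755033e-03, -5.15109265e+01, -3.67307746e+01,  1.77837410e-04,
        1.29146985e-02, -2.13239832e-05]), 'tool_pos': array([ 0.29136932, -0.60811021,  0.25194773]), 'tcp_rot': array([-2.65731312,  1.67340365,  0.00293476]), 'wrist_force': array([ 1.06740151, -0.5874588 ,  0.22578131]), 'torque': array([ 0.02672256,  0.02242643, -0.00306113]), 'width': 1.0005811159513986}
side [('K', [[430.299, 0.0, 279.696], [0.0, 430.299, 206.74], [0.0, 0.0, 1.0]]), ('world_to_cam', [[-0.992, -0.126, 0.005, 0.496], [0.08, -0.599, 0.797, -0.051], [-0.098, 0.791, 0.604, -1.224], [0.0, 0.0, 0.0, 1.0]])]
top [('K', [[525.445, 0.0, 277.212], [0.0, 525.445, 219.889], [0.0, 0.0, 1.0]]), ('world_to_cam', [[0.002, -1.0, -0.003, 0.066], [0.997, 0.002, 0.074, -0.491], [-0.074, -0.003, 0.997, -1.597], [0.0, 0.0, 0.0, 1.0]])]
wrist [('K', [[345.609, 0.0, 279.232], [0.0, 345.609, 216.532], [0.0, 0.0, 1.0]]), ('mount', [[1.0, -0.0, -0.0, -0.001], [-0.0, -0.956, -0.293, -0.075], [-0.0, 0.293, -0.956, -0.122], [0.0, 0.0, 0.0, 1.0]])]
```

View pics/side0.png

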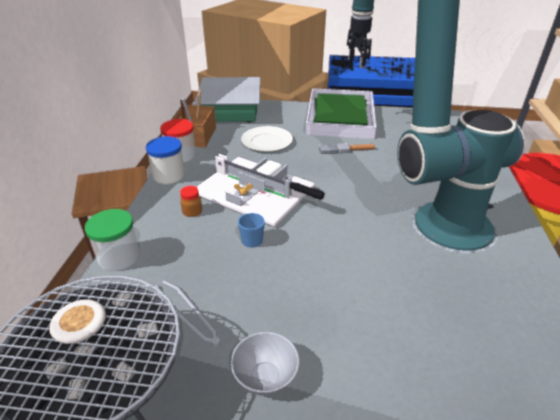

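View pics/top0.png

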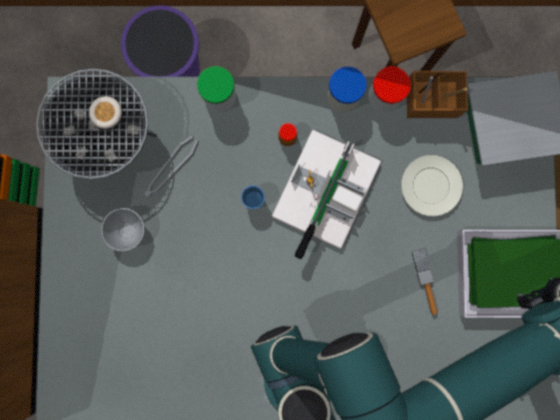

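View pics/wrist0.png

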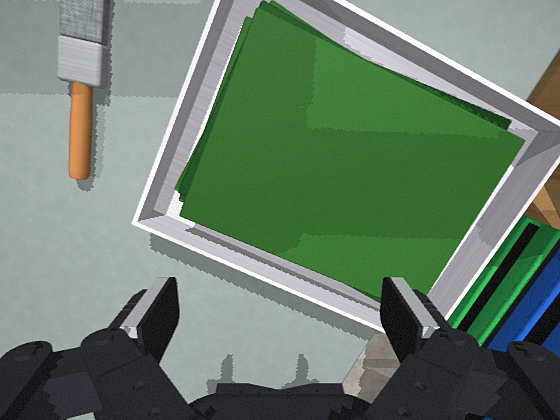

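The side and top views show the slicer near the top-view pixel (325,188). Its stop side faces left, with the lip at about (298,180) and the brass wings at about (311,182). The cup is at (253,197), the jar at (288,133) and the brush is far right. Next I measure the slicer's pose.

```bash
cat > h.py <<'E'
import cv2,numpy as np
from scipy.spatial.transform import Rotation as R
from workcell import bot,viewer
def cam(n):
    s=bot.read_state(); c=viewer.read_camera(n)
    if n=="wrist":
        T=np.eye(4);T[:3,:3]=R.from_rotvec(s["tcp_rot"]).as_matrix();T[:3,3]=s["tool_pos"]
        C2W=T@c["mount"]
    else: C2W=np.linalg.inv(c["world_to_cam"])
    return c["pixels"],c["K"],C2W
def ray(K,C,px):
    px=np.atleast_2d(px).astype(float)
    d=np.c_[(px[:,0]-K[0,2])/K[0,0],-(px[:,1]-K[1,2])/K[1,1],-np.ones(len(px))]@C[:3,:3].T
    return C[:3,3],d/np.linalg.norm(d,axis=1)[:,None]
def onz(K,C,px,z):
    o,d=ray(K,C,px); return o+d*((z-o[2])/d[:,2])[:,None]
def proj(K,C,P):
    p=(np.atleast_2d(P)-C[:3,3])@C[:3,:3]
    return np.c_[K[0,2]+K[0,0]*p[:,0]/-p[:,2],K[1,2]-K[1,1]*p[:,1]/-p[:,2]]
def tri(a,b):
    (o1,d1),(o2,d2)=a,b; d1=d1[0];d2=d2[0]
    t=np.linalg.lstsq(np.c_[d1,-d2],o2-o1,rcond=None)[0]
    p=o1+t[0]*d1;q=o2+t[1]*d2
    return (p+q)/2,np.linalg.norm(p-q)
E
python3 - <<'E'
from h import *
im,K,C=cam("top")
cs=onz(K,C,[(313,130),(381,160),(343,248),(273,215)],.024);print(cs.round(3))
m=cs.mean(0);print(m, np.linalg.norm(np.diff(cs,axis=0),axis=1))
print(onz(K,C,[(311,182)],.055),onz(K,C,[(253,197)],.07),onz(K,C,[(288,133)],.075))
cv2.imwrite("pics/top1.png",cv2.resize(im[110:270,230:400],None,fx=4,fy=4,interpolation=cv2.INTER_CUBIC)[:600,:,::-1])
E
```

```text
[[ 0.77  -0.043  0.024]
 [ 0.676 -0.253  0.024]
 [ 0.405 -0.134  0.024]
 [ 0.505  0.08   0.024]]
[ 0.58911424 -0.08741423  0.024     ] [0.2297401  0.29674224 0.23633675]
[[ 0.6029186  -0.03468889  0.055     ]] [[0.55526393 0.13954382 0.07      ]] [[0.74824707 0.03520686 0.075     ]]
```

View pics/top1.png

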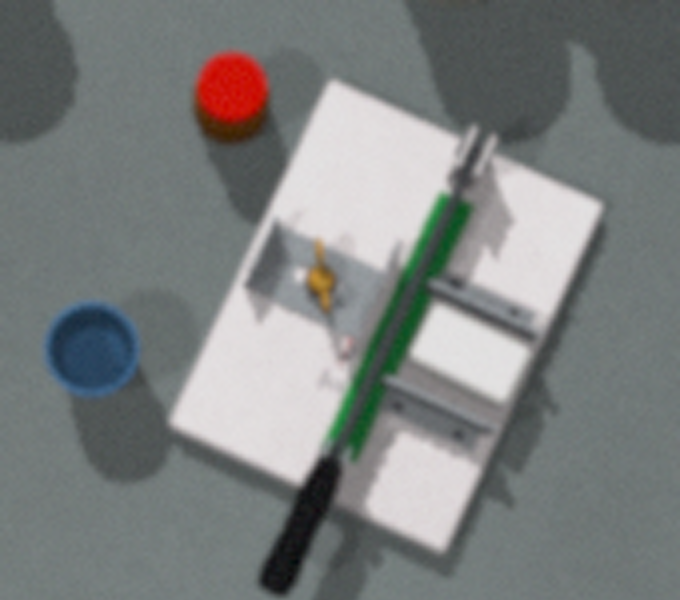

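>>> move_arm(series="0 0 0 -.1 -.15 0 -1;0 0 0 -.25 -.36 0 -1;0 0 0 -.4 -.58 0 -1;0 0 0 -.55 -.78 0 -1;0 0 0 -.65 -.95 0 -1;0 0 0 -.7 -1 0 -1;0 0 0 -.7 -1 0 -1;0 0 0 -.7 -1 0 -1", squeeze=20)

```text
time: 1.0
tool_pos: [0.3515, -0.5028, 0.2534]
tcp_rot: [2.658, -1.673, 0.0]
wrist_force: [-1.0, -0.5, -0.7]
width: 0.002
```

>>> move_arm(series="0 0 0 -.1 -.15 0 -1;0 0 0 -.2 -.3 0 -1;0 0 0 -.3 -.43 0 -1;0 0 0 -.4 -.57 0 -1;0 0 0 -.5 -.7 0 -1;0 0 0 -.6 -.85 0 -1;0 0 0 -.7 -1 0 -1;0 0 0 -.7 -1 0 -1")

```text
time: 1.8
tool_pos: [0.4129, -0.3937, 0.2534]
tcp_rot: [-2.66, 1.67, -0.0]
wrist_force: [0.3, -1.2, -0.3]
width: -0.0
```

>>> move_arm(series="0 0 0 -.1 -.15 0 -1;0 0 0 -.2 -.3 0 -1;0 0 0 -.3 -.43 0 -1;0 0 0 -.4 -.57 0 -1;0 0 0 -.5 -.7 0 -1;0 0 0 -.6 -.85 0 -1;0 0 0 -.7 -1 0 -1;0 0 0 -.7 -1 0 -1")

```text
time: 2.6
tool_pos: [0.4724, -0.2879, 0.2533]
tcp_rot: [-2.66, 1.671, -0.0]
wrist_force: [0.0, 0.0, 0.0]
width: 0.001
```

>>> move_arm(series="0 0 0 -.1 -.15 0 -1;0 0 0 -.2 -.3 0 -1;0 0 0 -.3 -.43 0 -1;0 0 0 -.4 -.57 0 -1;0 0 0 -.5 -.7 0 -1;0 0 0 -.6 -.85 0 -1;0 0 0 -.7 -1 0 -1;0 0 0 -.7 -1 0 -1")

```text
time: 3.4
tool_pos: [0.5323, -0.1817, 0.2533]
tcp_rot: [-2.66, 1.671, -0.0]
wrist_force: [0.4, 0.1, -0.0]
width: -0.001
```

>>> move_arm(series="0 0 0 -.1 -.15 0 -1;0 0 0 -.2 -.3 0 -1;0 0 0 -.3 -.43 0 -1;0 0 0 -.4 -.57 0 -1;0 0 0 -.5 -.7 0 -1;0 0 0 -.6 -.85 0 -1;0 0 0 -.7 -1 0 -1;0 0 0 -.7 -1 0 -1")

```text
time: 4.2
tool_pos: [0.5926, -0.0748, 0.2532]
tcp_rot: [-2.66, 1.671, -0.0]
wrist_force: [0.3, 0.6, -0.4]
width: -0.002
```

>>> move_arm(series="0 0 -.05 0 0 0 -1;0 0 -.1 0 0 0 -1;0 0 -.15 0 0 0 -1;0 0 -.2 0 0 0 -1;0 0 -.25 0 0 0 -1;0 0 -.3 0 0 0 -1;0 0 -.33 0 0 0 -1;0 0 -.33 0 0 0 -1")

```text
time: 5.0
tool_pos: [0.5913, -0.0772, 0.2532]
tcp_rot: [3.068, -0.674, -0.0]
wrist_force: [0.3, -0.0, 1.4]
width: 0.003
```

```bash
python3 - <<'E'
from h import *
s=bot.read_state();print(s['time'],s['tool_pos'],s['q'],s['width'],s['wrist_force'])
print(R.from_rotvec(s['tcp_rot']).as_matrix().round(3))
im,K,C=cam("wrist");cv2.imwrite("pics/w1.png",im[:,:,::-1]);np.savez("w1.npz",im=im,K=K,C=C)
E
```

```text
5.0 [ 0.59131879 -0.07721064  0.25324181] [-1.71396620e-01  1.16529690e-01  1.77789884e+00 -4.04028666e-04
  1.24736748e+00  2.61539575e-01] 0.003433404408701278 [ 0.28170485 -0.02507074  1.35504462]
[[ 0.908 -0.419 -0.   ]
 [-0.419 -0.908 -0.   ]
 [-0.     0.    -1.   ]]
```

View pics/w1.png

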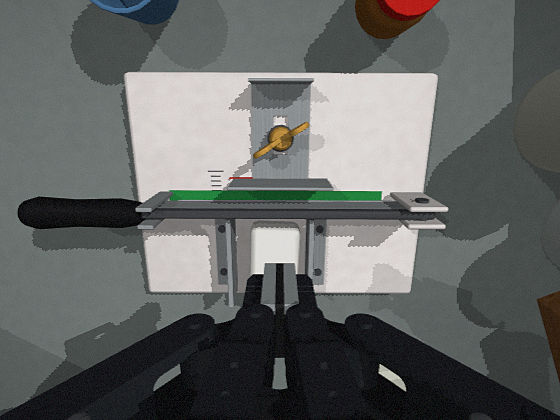

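The wrist view shows the deck corners at (125,72), (437,72), (427,291) and (149,293). The brass wings run (254,158)–(309,124) about (281,138), and the lip's top edge is near row 80, columns 249–313.

```bash
cat > meas.py <<'E'
from h import *
def hull_deck(im):
    hsv=cv2.cvtColor(im,cv2.COLOR_RGB2HSV)
    m=((hsv[...,1]<25)&(hsv[...,2]>195)).astype(np.uint8)
    m=cv2.morphologyEx(m,cv2.MORPH_OPEN,np.ones((3,3)))
    return m
def brass(im):
    hsv=cv2.cvtColor(im,cv2.COLOR_RGB2HSV)
    m=((hsv[...,0]>12)&(hsv[...,0]<30)&(hsv[...,1]>110)&(hsv[...,2]>70)).astype(np.uint8)
    n,l,st,ce=cv2.connectedComponentsWithStats(m)
    return l,st,ce,n
E
python3 - <<'E'
from meas import *
d=np.load("w1.npz");im,K,C=d['im'],d['K'],d['C']
cs=onz(K,C,[(125,72),(437,72),(427,291),(149,293)],.024);print(cs.round(4),np.linalg.norm(np.roll(cs,-1,0)-cs,axis=1))
x=cs[1]-cs[0]; y=cs[1]-cs[2]; print(np.degrees(np.arctan2(x[1],x[0])),np.degrees(np.arctan2(y[1],y[0])))
l,st,ce,n=brass(im)
for i in range(1,n):
    if st[i,4]>40: print(st[i],ce[i])
cv2.imwrite("pics/w1z.png",cv2.resize(im[60:230,180:380],None,fx=3.5,fy=3.5,interpolation=cv2.INTER_CUBIC)[:,:,::-1])
E
```

```text
[[ 0.5049  0.0837  0.024 ]
 [ 0.7714 -0.0394  0.024 ]
 [ 0.6924 -0.2572  0.024 ]
 [ 0.4041 -0.1269  0.024 ]] [0.2936167  0.23161954 0.31637851 0.23346577]
-24.794829972879796 70.0459905323123
[253 122  56  36 659] [280.24127466 138.6707132 ]
```

View pics/w1z.png

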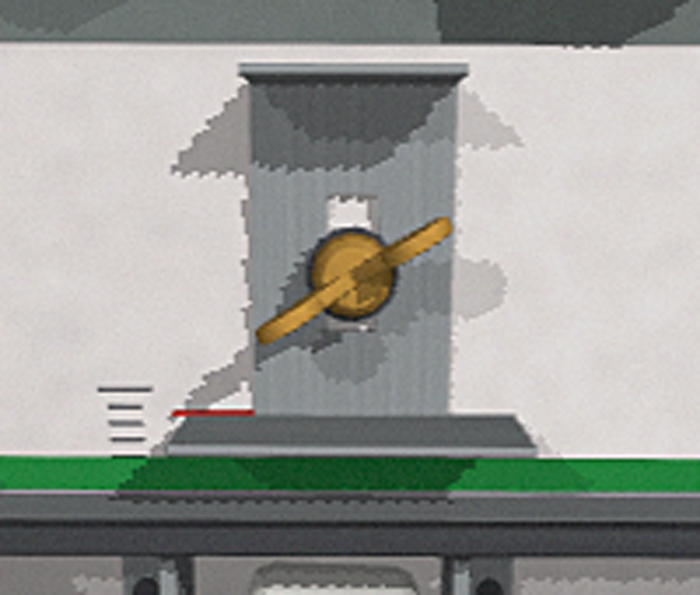

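```bash
python3 - <<'E'
from meas import *
d=np.load("w1.npz");im,K,C=d['im'],d['K'],d['C']
imt,Kt,Ct=cam("side");im2,K2,C2=imt,Kt,Ct
z=3.5
f=lambda p:(p[0]/z+180-.36,p[1]/z+60-.36)
for nm,p,h in [("hub",(352,275),.048),("wingmid",(354,280),.066),("wingR",(450,226),.066),("wingL",(262,336),.066),("lipL",(241,68),.057),("lipR",(466,68),.057),("upL",(168,450),.069),("upR",(536,450),.069),("uprL",(172,447),.069)]:
    print(nm,onz(K,C,[f(p)],h)[0].round(4))
cv2.imwrite("pics/s1.png",cv2.resize(imt[140:240,180:340],None,fx=4.5,fy=4.5,interpolation=cv2.INTER_CUBIC)[:,:,::-1])
im,K,C=cam("top")
for nm,p,h in [("brass top",(320/4+230-.4,282/4+110-.4),.066),("c0",(330/4+230-.4,80/4+110-.4),.024),("c3",(170/4+230-.4,427/4+110-.4),.024),("c1",(604/4+230-.4,205/4+110-.4),.024),("c2",(445/4+230-.4,553/4+110-.4),.024)]:
    print(nm,onz(K,C,[p],h)[0].round(4))
E
```

```text
hub [ 0.6127 -0.0313  0.048 ]
wingmid [ 0.6132 -0.0313  0.066 ]
wingR [ 0.6401 -0.0294  0.066 ]
wingL [ 0.5862 -0.0342  0.066 ]
lipL [0.609  0.0258 0.057 ]
lipR [0.6591 0.0027 0.057 ]
upL [ 0.5517 -0.05    0.069 ]
upR [ 0.6379 -0.0898  0.069 ]
uprL [ 0.553  -0.0497  0.069 ]
brass top [ 0.607  -0.0298  0.066 ]
c0 [ 0.7714 -0.0405  0.024 ]
c3 [0.5011 0.0829 0.024 ]
c1 [ 0.6737 -0.2517  0.024 ]
c2 [ 0.4051 -0.1271  0.024 ]
```

View pics/s1.png

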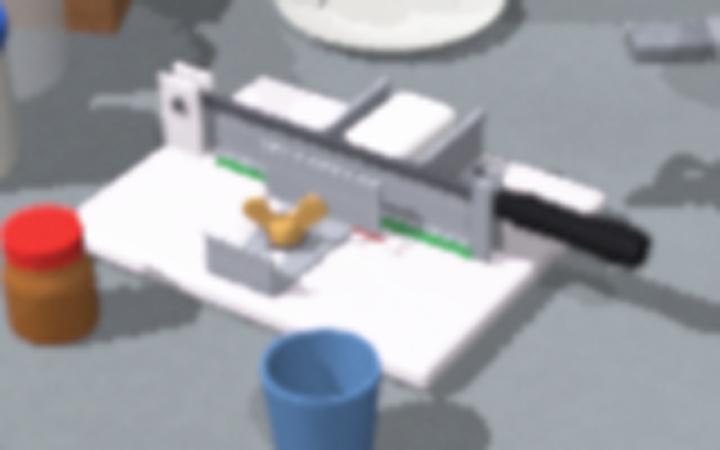

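The side view shows the wings above the foot, the knife down, the jar left and the cup in front, and none of these is in the path. Screw axis ≈ (0.613,-0.032), yaw ≈ -25°, wings ≈ 30° from slicer x, lip outer face ≈ 51 mm from the axis. I now move outward and take a second view to check the heights.

>>> move_arm(series="0 0 0 0 -.2 0 -1;0 0 0 0 -.4 0 -1;0 0 0 0 -.6 0 -1;0 0 0 0 -.8 0 -1;0 0 0 0 -.95 0 -1;0 0 0 0 -1 0 -1;0 0 0 0 -1 0 -1;0 0 0 0 -1 0 -1")

```text
time: 5.95
tool_pos: [0.6331, 0.0132, 0.2532]
tcp_rot: [3.068, -0.675, -0.0]
wrist_force: [0.2, -0.8, -0.2]
width: -0.002
```

```bash
python3 - <<'E'
from h import *
s=bot.read_state();print(s['time'],s['tool_pos'],s['tcp_rot'])
im,K,C=cam("wrist");cv2.imwrite("pics/w2.png",im[:,:,::-1]);np.savez("w2.npz",im=im,K=K,C=C)
cv2.imwrite("pics/w2z.png",cv2.resize(im[150:320,180:380],None,fx=3.5,fy=3.5,interpolation=cv2.INTER_CUBIC)[:,:,::-1])
E
```

```text
5.95 [0.63305831 0.01322208 0.25318085] [ 3.06761897e+00 -6.74810761e-01 -4.49532192e-04]
```

View pics/w2.png

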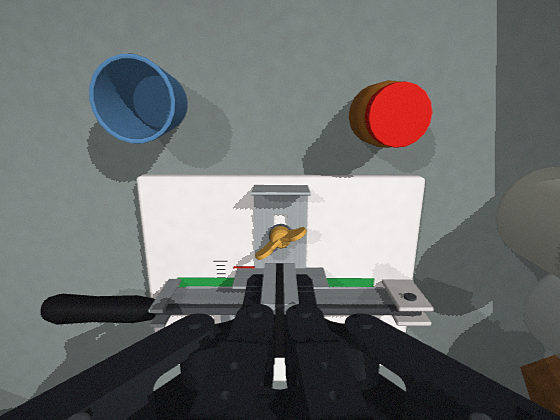

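View pics/w2z.png

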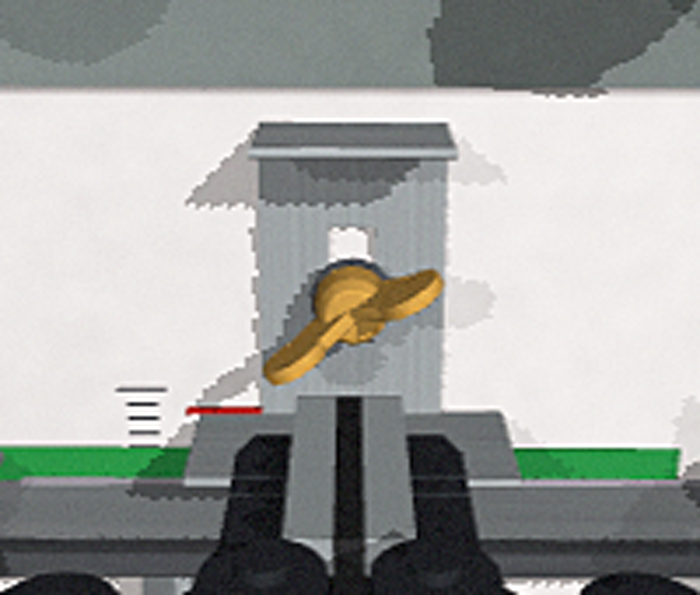

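```bash
python3 - <<'E'
from h import *
a=np.load("w1.npz");b=np.load("w2.npz")
f=lambda p,y0:(p[0]/3.5+180-.36,p[1]/3.5+y0-.36)
def t(p,q):return tri(ray(a['K'],a['C'],f(p,60)),ray(b['K'],b['C'],f(q,150)))
S=np.array([.6128,-.032]);X=np.array([.9063,-.4226]);Y=np.array([.4226,.9063])
for n,p,q in [("lipL",(239,65),(248,150)),("lipR",(468,65),(458,150)),("deckedgeRow",(350,43),(350,90)),("wingRtop",(446,222),(432,278)),("wingLtop",(260,335),(270,372)),("redL",(174,412),(188,410)),("slot top L",(330,198),(330,228))]:
    P,e=t(p,q);print(n,P.round(4),round(e,4),"rel",((P[:2]-S)@X).round(4),((P[:2]-S)@Y).round(4))
P=np.array([.6331,.0132,.2532])
# fingertip at tool z .022
T=b['C'];  # project tip
import itertools
Rm=R.from_rotvec([3.0676,-.6748,-.0004]).as_matrix()
for y,zz in [(-.011,.022),(-.011,.019),(.011,.022)]:
    for x in(-.0075,.0075):print(y,zz,x,proj(b['K'],T,P+Rm@[x,y,zz]))
E
```

```text
lipL [0.6089 0.0264 0.0593] 0.0003 rel -0.0283 0.0513
lipR [0.6596 0.003  0.0593] 0.0002 rel 0.0276 0.0515
deckedgeRow [0.6372 0.0231 0.0192] 0.0 rel -0.0011 0.0603
wingRtop [ 0.6394 -0.0283  0.0573] 0.0016 rel 0.0226 0.0146
wingLtop [ 0.5851 -0.0346  0.0567] 0.0007 rel -0.024 -0.0141
redL [ 0.5489 -0.0464  0.0272] 0.0001 rel -0.0518 -0.0401
slot top L [ 0.615  -0.0112  0.0269] 0.0005 rel -0.0068 0.0198
-0.011 0.022 -0.0075 [[264.22097459 259.17525431]]
-0.011 0.022 0.0075 [[297.43125801 259.18384539]]
-0.011 0.019 -0.0075 [[263.93721628 261.95560136]]
-0.011 0.019 0.0075 [[297.76917312 261.96445159]]
0.011 0.022 -0.0075 [[264.8115183  302.20883401]]
0.011 0.022 0.0075 [[296.7050581  302.21851908]]
```

Triangulation puts the lip top at 59 mm (57 given), the ear tips at 57 mm, and the lip outer face 51 mm from the axis with x-extent ±28 mm. All agree with the text. The wings sit at 30° mod 180, so the screw angle is about 9.4 rad. Now I descend outside the lip.

>>> move_arm(series="0 0 0 0 -.1 .1 -1;0 0 0 0 -.2 .25 -1;0 0 0 0 -.24 .45 -1;0 0 0 0 -.24 .65 -1;0 0 0 0 -.24 .85 -1;0 0 0 0 -.24 1 -1;0 0 0 0 -.24 1 -1;0 0 0 0 -.24 1 -1")

```text
time: 6.8
tool_pos: [0.6431, 0.0357, 0.1526]
tcp_rot: [3.068, -0.674, -0.002]
wrist_force: [0.8, -0.4, 0.3]
width: 0.001
```

>>> move_arm(series="0 0 0 0 0 .2 -1;0 0 0 0 0 .4 -1;0 0 0 0 0 .6 -1;0 0 0 0 0 .75 -1;0 0 0 0 0 .87 -1;0 0 0 0 0 .91 -1;0 0 0 0 0 .91 -1;0 0 0 0 0 .91 -1")

```text
time: 7.6
tool_pos: [0.6442, 0.0355, 0.0632]
tcp_rot: [-3.068, 0.675, -0.002]
wrist_force: [0.4, -0.1, 0.1]
width: 0.003
```

```bash
python3 - <<'E'
from h import *
s=bot.read_state();print(s['time'],s['tool_pos'],s['wrist_force'])
im,K,C=cam("wrist");cv2.imwrite("pics/w3.png",im[:,:,::-1])
E
```

```text
7.6 [0.64415011 0.03551427 0.0631963 ] [ 0.37468259 -0.09354285  0.05463484]
```

View pics/w3.png

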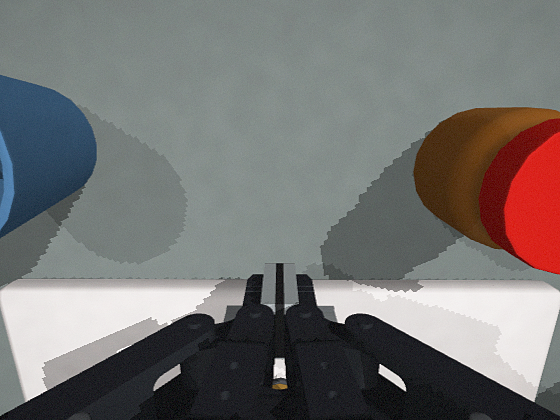

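The fingertips are just outside the lip, with clear space between the cup and the jar. I push slowly towards the knife.

>>> move_arm(series="0 0 0 0 .04 0 -1;0 0 0 0 .08 0 -1;0 0 0 0 .11 0 -1;0 0 0 0 .14 0 -1;0 0 0 0 .16 0 -1;0 0 0 0 .18 0 -1;0 0 0 0 .2 0 -1;0 0 0 0 .22 0 -1")

```text
time: 8.45
tool_pos: [0.6343, 0.0157, 0.0626]
tcp_rot: [-3.068, 0.674, -0.001]
wrist_force: [-0.4, 3.5, 3.1]
width: -0.001
```

>>> move_arm(series="0 0 0 0 .01 0 -1;0 0 0 0 .02 0 -1;0 0 0 0 .025 0 -1;0 0 0 0 .03 0 -1;0 0 0 0 .035 0 -1;0 0 0 0 .04 0 -1;0 0 0 0 .04 0 -1;0 0 0 0 .04 0 -1")

```text
time: 9.25
tool_pos: [0.6326, 0.0118, 0.0623]
tcp_rot: [3.068, -0.674, 0.0]
wrist_force: [1.2, 2.6, 1.5]
width: 0.001
```

>>> move_arm(series="0 0 0 0 .005 0 -1;0 0 0 0 .01 0 -1;0 0 0 0 .015 0 -1;0 0 0 0 .02 0 -1;0 0 0 0 .02 0 -1;0 0 0 0 .02 0 -1;0 0 0 0 .02 0 -1;0 0 0 0 .02 0 -1")

```text
time: 10.05
tool_pos: [0.6322, 0.0111, 0.0624]
tcp_rot: [-3.067, 0.675, -0.002]
wrist_force: [2.4, 6.1, 1.2]
width: -0.0
```

>>> move_arm(series="0 0 0 0 .005 0 -1;0 0 0 0 .01 0 -1;0 0 0 0 .015 0 -1;0 0 0 0 .02 0 -1;0 0 0 0 .02 0 -1;0 0 0 0 .02 0 -1;0 0 0 0 .02 0 -1;0 0 0 0 .02 0 -1")

```text
time: 10.85
tool_pos: [0.6322, 0.0109, 0.0624]
tcp_rot: [-3.064, 0.675, -0.004]
wrist_force: [5.5, 11.1, -0.7]
width: -0.004
```

It is at the hard stop: the force rises to 12 N and the tip no longer moves. I back off, rise and look.

>>> move_arm(series="0 0 0 0 -.08 0 -1;0 0 0 0 -.2 0 -1;0 0 0 0 -.2 -.1 -1;0 0 0 0 -.2 -.3 -1;0 0 0 0 -.2 -.6 -1;0 0 0 0 -.2 -.9 -1;0 0 0 0 -.2 -1 -1;0 0 0 0 -.2 -1 -1")

```text
time: 11.65
tool_pos: [0.6406, 0.0261, 0.1648]
tcp_rot: [-3.068, 0.675, -0.007]
wrist_force: [1.4, -0.2, 0.5]
width: 0.003
```

>>> move_arm(series="0 0 0 0 .2 -.1 -.44;0 0 0 0 .4 -.2 -.44;0 0 0 0 .6 -.3 -.44;0 0 0 0 .8 -.4 -.44;0 0 0 0 .9 -.5 -.44;0 0 0 0 .9 -.5 -.44;0 0 0 0 .9 -.5 -.44;0 0 0 0 .9 -.5 -.44")

```text
time: 12.45
tool_pos: [0.6012, -0.0548, 0.2115]
tcp_rot: [-3.068, 0.674, 0.002]
wrist_force: [-0.3, -0.3, -0.5]
width: 0.282
```

```bash
python3 - <<'E'
from h import *
s=bot.read_state();print(s['time'],s['tool_pos'],s['tcp_rot'],s['q'],s['width'])
im,K,C=cam("wrist");cv2.imwrite("pics/w4.png",im[:,:,::-1]);np.savez("w4.npz",im=im,K=K,C=C)
E
```

```text
12.45 [ 0.60115596 -0.05484359  0.21154867] [-3.06815619e+00  6.74284461e-01  1.72662587e-03] [-1.32405171e-01  1.60382624e-01  1.80696586e+00  3.33499430e-04
  1.17532146e+00  3.00125381e-01] 0.28236618727815516
```

View pics/w4.png

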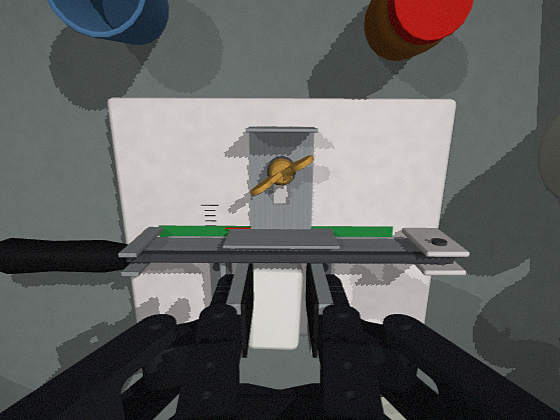

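The stop is home: the upright is now against the knife, its red mark is at the last scale line, and the wings at (282,170) did not turn. I zoom in to measure finger geometry.

```bash
python3 - <<'E'
from h import *
a=np.load("w4.npz");im,K,C=a['im'],a['K'],a['C']
cv2.imwrite("pics/w4z.png",cv2.resize(im[110:310,190:370],None,fx=3,fy=3,interpolation=cv2.INTER_CUBIC)[:,:,::-1])
E
```

```text
(no output)
```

View pics/w4z.png

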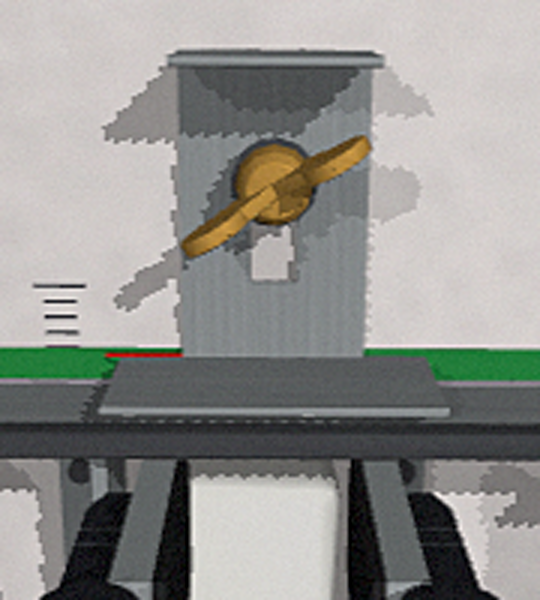

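```bash
python3 - <<'E'
from h import *
a=np.load("w4.npz");im,K,C=a['im'],a['K'],a['C']
f=lambda p:(p[0]/3+190-.33,p[1]/3+110-.33)
h=onz(K,C,[f((275,183))],.047)[0];r=onz(K,C,[f((366,146))],.058)[0];l=onz(K,C,[f((190,247))],.058)[0]
print(h,(r+l)/2,np.linalg.norm(r-l),np.degrees(np.arctan2(*(r-l)[1::-1])))
for nm,p in [("lipL",(169,60)),("lipR",(383,60))]: print(nm,onz(K,C,[f(p)],.057)[0])
s=bot.read_state();M=R.from_rotvec(s['tcp_rot']).as_matrix()
print(M.T@(np.array([.6128,-.032,.15])-s['tool_pos']))
E
```

```text
[ 0.61339649 -0.03034174  0.047     ] [ 0.61293898 -0.03232757  0.058     ] 0.05440920207670785 5.335542294599831
lipL [0.60250888 0.01174152 0.057     ]
lipR [ 0.65276652 -0.01145876  0.057     ]
[ 0.00114722 -0.02545422  0.06143995]
```

>>> move_arm(series="0 0 -.07 .01 -.1 0 -.44;0 0 -.14 .01 -.2 0 -.44;0 0 -.21 .01 -.255 0 -.44;0 0 -.28 .01 -.255 0 -.44;0 0 -.35 .01 -.255 0 -.44;0 0 -.42 .01 -.255 0 -.44;0 0 -.49 .01 -.255 0 -.44;0 0 -.54 .01 -.255 0 -.44")

```text
time: 13.3
tool_pos: [0.6129, -0.0316, 0.2114]
tcp_rot: [-2.948, -1.084, 0.002]
wrist_force: [-0.6, -0.8, 0.3]
width: 0.28
```

>>> move_arm(series="0 0 -.07 0 0 .1 -.44;0 0 -.14 0 0 .2 -.44;0 0 -.21 0 0 .35 -.44;0 0 -.28 0 0 .5 -.44;0 0 -.35 0 0 .6 -.44;0 0 -.42 0 0 .7 -.44;0 0 -.49 0 0 .8 -.44;0 0 -.54 0 0 .8 -.44")

```text
time: 14.1
tool_pos: [0.6115, -0.0315, 0.1295]
tcp_rot: [-1.906, -2.492, 0.004]
wrist_force: [-0.7, 0.2, -0.2]
width: 0.283
```

```bash
cat > st.py <<'E'
from h import *
import sys
s=bot.read_state();M=R.from_rotvec(s['tcp_rot']).as_matrix()
print(round(s['time'],2),s['tool_pos'].round(4),"heading",np.degrees(np.arctan2(M[1,0],M[0,0])).round(1),"q",s['q'].round(2),"w",s['width'].round(3),"F",s['wrist_force'].round(1),"T",s['torque'].round(2))
print("to axis, tool:",(M.T@(np.array([.613,-.0318,.072])-s['tool_pos'])).round(4))
if len(sys.argv)>1:
    for n in sys.argv[2:]:
        im,K,C=cam(n)
        if n=='top': im=cv2.resize(im[110:270,230:400],None,fx=3.7,fy=3.7,interpolation=cv2.INTER_CUBIC)
        if n=='side': im=cv2.resize(im[140:240,180:340],None,fx=4.5,fy=4.5,interpolation=cv2.INTER_CUBIC)
        cv2.imwrite(f"pics/{sys.argv[1]}_{n}.png",im[:,:,::-1])
E
python3 st.py a wrist
```

```text
Traceback (most recent call last):
  File "st.py", line 4, in <module>
    print(round(s['time'],2),s['tool_pos'].round(4),"heading",np.degrees(np.arctan2(M[1,0],M[0,0])).round(1),"q",s['q'].round(2),"w",s['width'].round(3),"F",s['wrist_force'].round(1),"T",s['torque'].round(2))
                                                                                                                                     ^^^^^^^^^^^^^^^^
AttributeError: 'float' object has no attribute 'round'
```

```bash
sed -i "s/s\['width'\].round(3)/round(s['width'],3)/" st.py; python3 st.py a wrist
```

```text
14.1 [ 0.6115 -0.0315  0.1295] heading 105.2 q [-0.09  0.25  1.86  0.    1.04 -1.93] w 0.283 F [-0.7  0.2 -0.2] T [0.02 0.02 0.09]
to axis, tool: [-0.0008  0.0016  0.0575]
```

View pics/a_wrist.png

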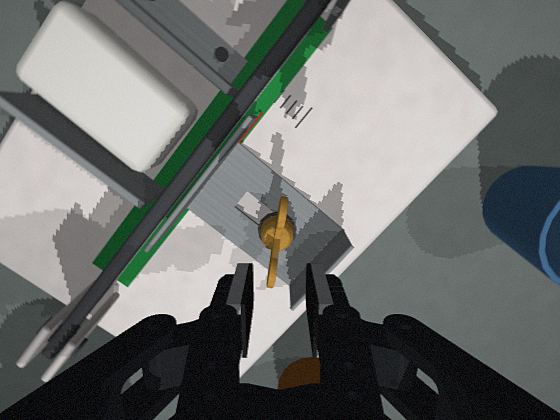

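The ears run between the open fingers as intended (wing centre at about (278,232) in the view). I descend over the screw.

>>> move_arm(series="0 0 0 0 .01 .1 -.44;0 0 0 -.01 .015 .2 -.44;0 0 0 -.01 .015 .3 -.44;0 0 0 -.01 .015 .4 -.44;0 0 0 -.01 .015 .47 -.44;0 0 0 -.01 .015 .54 -.44;0 0 0 -.01 .015 .57 -.44;0 0 0 -.01 .015 .57 -.44")

```text
time: 14.95
tool_pos: [0.6144, -0.0331, 0.0747]
tcp_rot: [-1.917, -2.488, 0.001]
wrist_force: [-1.1, -0.7, -0.1]
width: 0.276
```

```bash
python3 st.py b wrist side
```

```text
14.95 [ 0.6144 -0.0331  0.0747] heading 104.8 q [-0.09  0.32  1.89  0.    0.94 -1.92] w 0.276 F [-1.1 -0.7 -0.1] T [-0.08 -0.01 -0.03]
to axis, tool: [ 0.0016 -0.001   0.0027]
```

View pics/b_wrist.png

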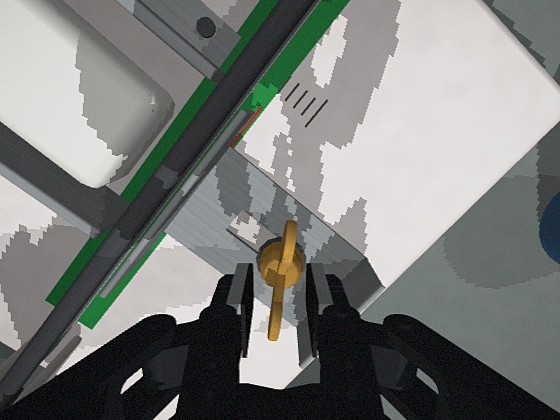

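View pics/b_side.png

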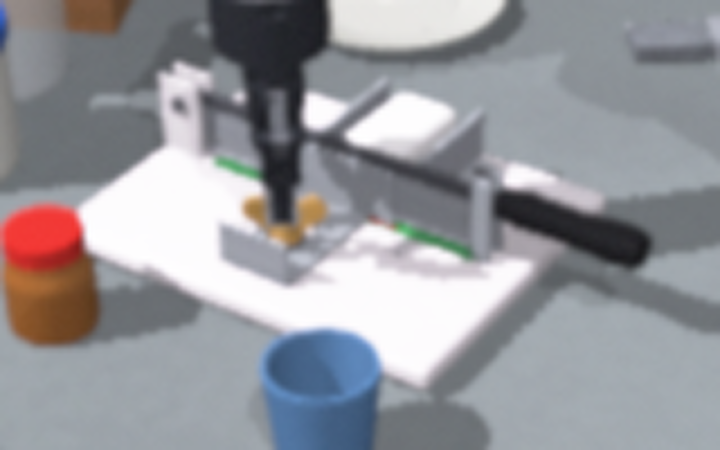

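The fingers straddle the wings. Stroke 1 starts: clockwise, which is positive tool z.

>>> move_arm(series="0 0 .06 0 0 .01 -.44;0 0 .12 0 0 .02 -.44;0 0 .18 0 0 .02 -.44;0 0 .24 0 0 .02 -.44;0 0 .3 0 0 .02 -.44;0 0 .35 0 0 .02 -.44;0 0 .4 0 0 .02 -.44;0 0 .45 0 0 .02 -.44")

```text
time: 15.85
tool_pos: [0.6152, -0.033, 0.074]
tcp_rot: [2.841, 1.341, 0.002]
wrist_force: [0.0, 0.3, 0.4]
width: 0.275
```

```bash
python3 st.py c wrist
```

```text
15.85 [ 0.6152 -0.033   0.074 ] heading 50.5 q [-0.09  0.32  1.89  0.    0.93 -0.98] w 0.275 F [0.  0.3 0.4] T [0.17 0.09 0.02]
to axis, tool: [-0.0005 -0.0024  0.002 ]
```

View pics/c_wrist.png

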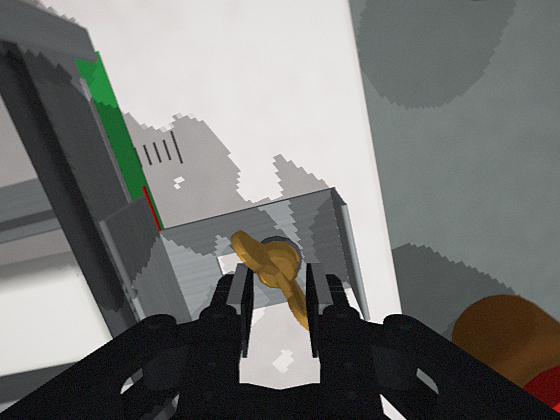

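The fingers are about to touch the ears. I continue the stroke.

>>> move_arm(series="0 0 .06 0 -.01 0 -.44;0 0 .12 0 -.02 0 -.44;0 0 .18 0 -.02 0 -.44;0 0 .24 0 -.02 0 -.44;0 0 .3 0 -.02 0 -.44;0 0 .36 0 -.02 0 -.44;0 0 .42 0 -.02 0 -.44;0 0 .48 0 -.02 0 -.44")

```text
time: 16.7
tool_pos: [0.6135, -0.0323, 0.0739]
tcp_rot: [3.135, -0.191, 0.001]
wrist_force: [-0.3, -1.5, -1.0]
width: 0.279
```

```bash
python3 st.py d wrist
```

```text
16.7 [ 0.6135 -0.0323  0.0739] heading -7.0 q [-0.09  0.32  1.89 -0.    0.93  0.03] w 0.279 F [-0.3 -1.5 -1. ] T [-0.19  0.11  0.01]
to axis, tool: [-0.0005 -0.0004  0.0019]
```

View pics/d_wrist.png

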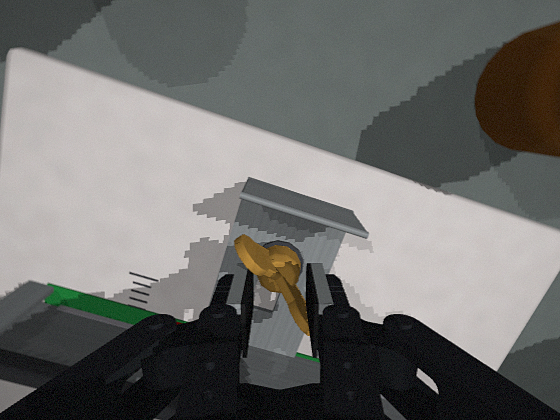

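The wings now turn with the fingers while the slicer rotates past in the view. I continue.

>>> move_arm(series="0 0 .066 0 0 0 -.44;0 0 .132 0 0 0 -.44;0 0 .198 0 0 0 -.44;0 0 .264 0 0 0 -.44;0 0 .33 0 0 0 -.44;0 0 .396 0 0 0 -.44;0 0 .462 0 0 0 -.44;0 0 .53 0 0 0 -.44")

```text
time: 17.55
tool_pos: [0.6132, -0.032, 0.0736]
tcp_rot: [2.566, -1.813, 0.001]
wrist_force: [0.2, -1.2, -0.7]
width: 0.281
```

>>> move_arm(series="0 0 .066 0 0 0 -.44;0 0 .132 0 0 0 -.44;0 0 .198 0 0 0 -.44;0 0 .264 0 0 0 -.44;0 0 .33 0 0 0 -.44;0 0 .396 0 0 0 -.44;0 0 .462 0 0 0 -.44;0 0 .53 0 0 0 -.44")

```text
time: 18.35
tool_pos: [0.6136, -0.0322, 0.0737]
tcp_rot: [-1.225, 2.892, -0.001]
wrist_force: [1.1, -1.0, -1.4]
width: 0.282
```

```bash
python3 st.py e wrist
```

```text
18.35 [ 0.6136 -0.0322  0.0737] heading -134.1 q [-0.09  0.32  1.89 -0.    0.93  2.25] w 0.282 F [ 1.1 -1.  -1.4] T [-0.23 -0.09  0.05]
to axis, tool: [0.0001 0.0007 0.0017]
```

View pics/e_wrist.png

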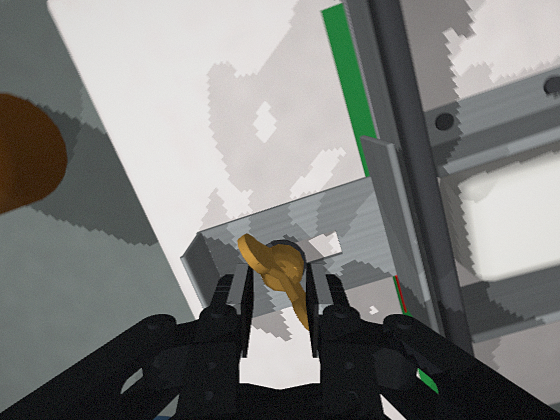

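>>> move_arm(series="0 0 -.05 0 0 0 -.44;0 0 -.08 0 0 -.2 -.44;0 0 -.1 0 0 -.4 -.44;0 0 -.17 0 0 -.4 -.44;0 0 -.24 0 0 -.4 -.44;0 0 -.31 0 0 -.4 -.44;0 0 -.38 0 0 -.4 -.44;0 0 -.45 0 0 -.4 -.44")

```text
time: 19.2
tool_pos: [0.6135, -0.0318, 0.1138]
tcp_rot: [-2.418, 2.004, -0.001]
wrist_force: [-0.0, 0.1, 0.6]
width: 0.28
```

```bash
python3 st.py f wrist
```

```text
19.2 [ 0.6135 -0.0318  0.1138] heading -79.3 q [-0.09  0.27  1.87  0.    1.    1.29] w 0.28 F [-0.   0.1  0.6] T [ 0.02  0.03 -0.03]
to axis, tool: [-0.0001  0.0005  0.0418]
```

View pics/f_wrist.png

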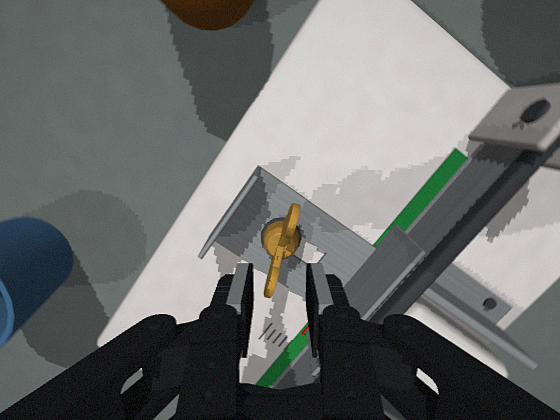

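Lifted clear. The wing ends are at (295,208) and (270,293), so I compute the wing heading.

```bash
python3 - <<'E'
from h import *
im,K,C=cam("wrist")
p=onz(K,C,[(295,208),(270,293)],.054);d=p[0]-p[1];print(p,np.linalg.norm(d),np.degrees(np.arctan2(d[1],d[0])))
E
```

```text
[[ 0.63821159 -0.03497554  0.054     ]
 [ 0.58454741 -0.03109838  0.054     ]] 0.053804051150840866 -4.132359121443705
```

>>> move_arm(series="0 0 -.07 0 0 0 -.44;0 0 -.14 0 0 0 -.44;0 0 -.21 0 0 0 -.44;0 0 -.28 0 0 0 -.44;0 0 -.35 0 0 0 -.44;0 0 -.42 0 0 0 -.44;0 0 -.49 0 0 0 -.44;0 0 -.56 0 0 0 -.44")

```text
time: 20.1
tool_pos: [0.6133, -0.0318, 0.1136]
tcp_rot: [-3.123, 0.341, -0.001]
wrist_force: [0.1, 0.3, 0.4]
width: 0.28
```

>>> move_arm(series="0 0 -.07 0 0 0 -.44;0 0 -.14 0 0 0 -.44;0 0 -.21 0 0 0 -.44;0 0 -.28 0 0 0 -.44;0 0 -.35 0 0 0 -.44;0 0 -.42 0 0 0 -.44;0 0 -.49 0 0 0 -.44;0 0 -.56 0 0 0 -.44")

```text
time: 20.9
tool_pos: [0.6133, -0.0318, 0.1136]
tcp_rot: [2.79, 1.444, 0.001]
wrist_force: [-0.0, 0.0, -1.0]
width: 0.278
```

>>> move_arm(series="0 0 -.07 0 0 0 -.44;0 0 -.14 0 0 0 -.44;0 0 -.21 0 0 0 -.44;0 0 -.28 0 0 .05 -.44;0 0 -.35 0 0 .15 -.44;0 0 -.38 0 0 .25 -.44;0 0 -.38 0 0 .35 -.44;0 0 -.38 0 0 .4 -.44")

```text
time: 21.7
tool_pos: [0.6126, -0.0318, 0.0723]
tcp_rot: [-2.021, -2.404, 0.001]
wrist_force: [-0.6, -0.7, 1.0]
width: 0.281
```

```bash
python3 st.py g wrist
```

```text
21.7 [ 0.6126 -0.0318  0.0723] heading 99.9 q [-0.09  0.32  1.89  0.    0.93 -1.84] w 0.281 F [-0.6 -0.7  1. ] T [ 0.   -0.02  0.04]
to axis, tool: [-0.0001  0.0004  0.0003]
```

View pics/g_wrist.png

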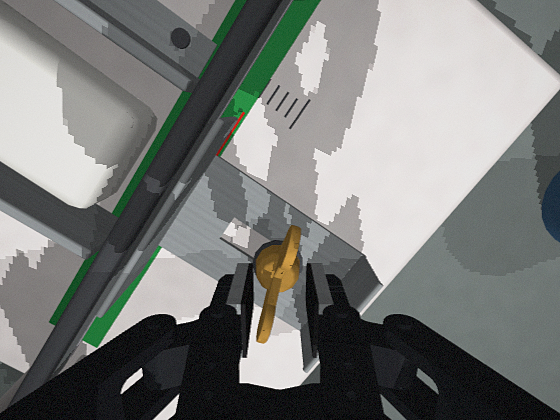

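The wings are again between the fingers and nothing touches. Stroke 2.

>>> move_arm(series="0 0 .06 0 0 0 -.44;0 0 .12 0 0 0 -.44;0 0 .18 0 0 0 -.44;0 0 .24 0 0 0 -.44;0 0 .3 0 0 0 -.44;0 0 .36 0 0 0 -.44;0 0 .42 0 0 0 -.44;0 0 .49 0 0 0 -.44")

```text
time: 22.55
tool_pos: [0.6135, -0.032, 0.0737]
tcp_rot: [2.944, 1.095, 0.001]
wrist_force: [0.1, -0.7, -0.5]
width: 0.281
```

>>> move_arm(series="0 0 .06 0 0 0 -.44;0 0 .12 0 0 0 -.44;0 0 .18 0 0 0 -.44;0 0 .24 0 0 0 -.44;0 0 .3 0 0 0 -.44;0 0 .36 0 0 0 -.44;0 0 .42 0 0 0 -.44;0 0 .49 0 0 0 -.44")

```text
time: 23.35
tool_pos: [0.6132, -0.0322, 0.0735]
tcp_rot: [3.102, -0.491, -0.0]
wrist_force: [-1.1, -1.0, 0.1]
width: 0.282
```

>>> move_arm(series="0 0 .06 0 0 0 -.44;0 0 .12 0 0 0 -.44;0 0 .18 0 0 0 -.44;0 0 .24 0 0 0 -.44;0 0 .3 0 0 0 -.44;0 0 .36 0 0 0 -.44;0 0 .42 0 0 0 -.44;0 0 .49 0 0 0 -.44")

```text
time: 24.15
tool_pos: [0.6133, -0.032, 0.0734]
tcp_rot: [2.462, -1.951, 0.0]
wrist_force: [0.5, -1.0, -1.0]
width: 0.28
```

>>> move_arm(series="0 0 .06 0 0 0 -.44;0 0 .12 0 0 0 -.44;0 0 .18 0 0 0 -.44;0 0 .24 0 0 0 -.44;0 0 .3 0 0 0 -.44;0 0 .36 0 0 0 -.44;0 0 .42 0 0 0 -.44;0 0 .47 0 0 0 -.44")

```text
time: 24.95
tool_pos: [0.6135, -0.0322, 0.0736]
tcp_rot: [-1.249, 2.882, -0.001]
wrist_force: [0.5, -1.2, -0.4]
width: 0.279
```

>>> move_arm(series="0 0 -.05 0 0 0 -.44;0 0 -.08 0 0 -.2 -.44;0 0 -.1 0 0 -.4 -.44;0 0 -.17 0 0 -.4 -.44;0 0 -.24 0 0 -.4 -.44;0 0 -.31 0 0 -.4 -.44;0 0 -.38 0 0 -.4 -.44;0 0 -.45 0 0 -.4 -.44")

```text
time: 25.75
tool_pos: [0.6134, -0.0319, 0.1137]
tcp_rot: [-2.432, 1.988, -0.001]
wrist_force: [0.7, -0.2, 0.2]
width: 0.28
```

```bash
python3 st.py i wrist
```

```text
25.75 [ 0.6134 -0.0319  0.1137] heading -78.5 q [-0.09  0.27  1.87  0.    1.    1.28] w 0.28 F [ 0.7 -0.2  0.2] T [-0.01  0.02 -0.03]
to axis, tool: [-0.0002  0.0004  0.0417]
```

View pics/i_wrist.png

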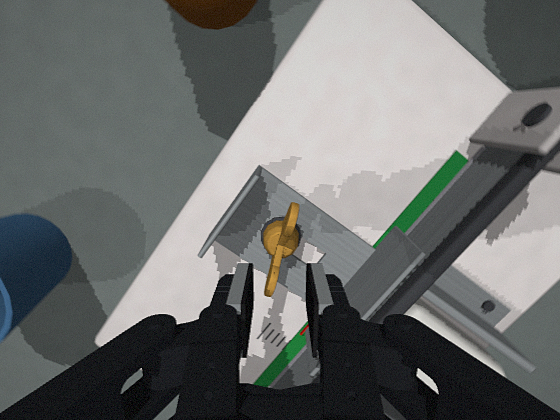

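The wings again rest about -3° after stroke 2 (ends (294,206), (270,294)). About 172° remain. Third return and stroke.

>>> move_arm(series="0 0 -.07 0 0 0 -.44;0 0 -.14 0 0 0 -.44;0 0 -.21 0 0 0 -.44;0 0 -.28 0 0 0 -.44;0 0 -.35 0 0 0 -.44;0 0 -.42 0 0 0 -.44;0 0 -.49 0 0 0 -.44;0 0 -.56 0 0 0 -.44")

```text
time: 26.6
tool_pos: [0.6134, -0.0319, 0.1136]
tcp_rot: [-3.126, 0.314, -0.001]
wrist_force: [-0.9, 0.0, 0.6]
width: 0.281
```

>>> move_arm(series="0 0 -.07 0 0 0 -.44;0 0 -.14 0 0 0 -.44;0 0 -.21 0 0 0 -.44;0 0 -.28 0 0 0 -.44;0 0 -.35 0 0 0 -.44;0 0 -.42 0 0 0 -.44;0 0 -.49 0 0 0 -.44;0 0 -.56 0 0 0 -.44")

```text
time: 27.4
tool_pos: [0.6134, -0.0319, 0.1136]
tcp_rot: [2.777, 1.468, 0.001]
wrist_force: [0.3, 0.1, -0.4]
width: 0.278
```

>>> move_arm(series="0 0 -.07 0 0 0 -.44;0 0 -.14 0 0 0 -.44;0 0 -.21 0 0 0 -.44;0 0 -.28 0 0 .05 -.44;0 0 -.35 0 0 .15 -.44;0 0 -.38 0 0 .25 -.44;0 0 -.38 0 0 .35 -.44;0 0 -.38 0 0 .43 -.44")

```text
time: 28.2
tool_pos: [0.6131, -0.0318, 0.0697]
tcp_rot: [-1.998, -2.424, 0.0]
wrist_force: [-0.0, -0.4, -0.3]
width: 0.276
```

>>> move_arm(series="0 0 .06 0 0 0 -.44;0 0 .12 0 0 0 -.44;0 0 .18 0 0 0 -.44;0 0 .24 0 0 0 -.44;0 0 .3 0 0 0 -.44;0 0 .36 0 0 0 -.44;0 0 .42 0 0 0 -.44;0 0 .49 0 0 0 -.44")

```text
time: 29.0
tool_pos: [0.6133, -0.0321, 0.0701]
tcp_rot: [2.933, 1.124, 0.0]
wrist_force: [-0.1, -1.3, -0.3]
width: 0.279
```

>>> move_arm(series="0 0 .06 0 0 0 -.44;0 0 .12 0 0 0 -.44;0 0 .18 0 0 0 -.44;0 0 .24 0 0 0 -.44;0 0 .3 0 0 0 -.44;0 0 .36 0 0 0 -.44;0 0 .42 0 0 0 -.44;0 0 .49 0 0 0 -.44")

```text
time: 29.8
tool_pos: [0.6129, -0.0322, 0.0699]
tcp_rot: [3.107, -0.461, -0.001]
wrist_force: [-0.9, -0.9, -0.1]
width: 0.277
```

>>> move_arm(series="0 0 .06 0 0 0 -.44;0 0 .12 0 0 0 -.44;0 0 .18 0 0 0 -.44;0 0 .24 0 0 0 -.44;0 0 .3 0 0 0 -.44;0 0 .36 0 0 0 -.44;0 0 .4 0 0 0 -.44;0 0 .43 0 0 0 -.44")

```text
time: 30.6
tool_pos: [0.6131, -0.032, 0.0699]
tcp_rot: [2.599, -1.764, -0.0]
wrist_force: [0.6, 0.0, -1.4]
width: 0.28
```

```bash
python3 st.py j wrist
```

```text
30.6 [ 0.6131 -0.032   0.0699] heading -68.3 q [-0.09  0.32  1.89 -0.    0.93  1.1 ] w 0.28 F [ 0.6  0.  -1.4] T [-0.02 -0.07 -0.02]
to axis, tool: [-0.0002  0.0001 -0.0021]
```

View pics/j_wrist.png

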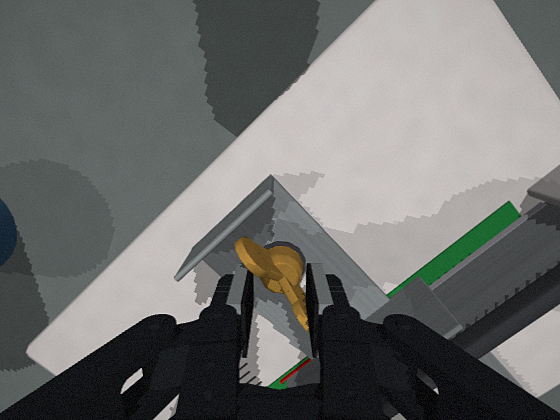

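Still driving the wings, now 57° short of the expected end. I slow down.

>>> move_arm(series="0 0 .06 0 0 0 -.44;0 0 .12 0 0 0 -.44;0 0 .18 0 0 0 -.44;0 0 .24 0 0 0 -.44;0 0 .29 0 0 0 -.44;0 0 .33 0 0 0 -.44;0 0 .35 0 0 0 -.44;0 0 .37 0 0 0 -.44")

```text
time: 31.45
tool_pos: [0.6134, -0.0321, 0.0702]
tcp_rot: [-1.744, 2.613, -0.001]
wrist_force: [-0.3, -0.8, 0.3]
width: 0.284
```

>>> move_arm(series="0 0 .008 0 0 0 -.44;0 0 .016 0 0 0 -.44;0 0 .024 0 0 0 -.44;0 0 .032 0 0 0 -.44;0 0 .04 0 0 0 -.44;0 0 .048 0 0 0 -.44;0 0 .056 0 0 0 -.44;0 0 .06 0 0 0 -.44")

```text
time: 32.25
tool_pos: [0.6132, -0.0318, 0.0703]
tcp_rot: [1.579, -2.716, -0.0]
wrist_force: [0.8, -0.3, -1.0]
width: 0.278
```

```bash
python3 st.py
```

```text
32.25 [ 0.6132 -0.0318  0.0703] heading -119.7 q [-0.09  0.32  1.89  0.    0.93  2.  ] w 0.278 F [ 0.8 -0.3 -1. ] T [-0.14 -0.1  -0.  ]
to axis, tool: [ 0.0001  0.0002 -0.0017]
```

>>> move_arm(series="0 0 .006 0 0 0 -.44;0 0 .012 0 0 0 -.44;0 0 .018 0 0 0 -.44;0 0 .024 0 0 0 -.44;0 0 .03 0 0 0 -.44;0 0 .03 0 0 0 -.44;0 0 .03 0 0 0 -.44;0 0 .03 0 0 0 -.44")

```text
time: 33.05
tool_pos: [0.6132, -0.0319, 0.0703]
tcp_rot: [1.494, -2.763, 0.0]
wrist_force: [0.5, -2.7, -0.7]
width: 0.283
```

```bash
python3 st.py
```

```text
33.05 [ 0.6132 -0.0319  0.0703] heading -123.2 q [-0.09  0.32  1.89 -0.    0.93  2.06] w 0.283 F [ 0.5 -2.7 -0.7] T [-0.22 -0.19  0.02]
to axis, tool: [-0.      0.0003 -0.0017]
```

>>> move_arm(series="0 0 .005 0 0 0 -.44;0 0 .01 0 0 0 -.44;0 0 .015 0 0 0 -.44;0 0 .02 0 0 0 -.44;0 0 .02 0 0 0 -.44;0 0 .02 0 0 0 -.44;0 0 .02 0 0 0 -.44;0 0 .02 0 0 0 -.44")

```text
time: 33.85
tool_pos: [0.6134, -0.0322, 0.0704]
tcp_rot: [-1.436, 2.794, -0.001]
wrist_force: [1.5, -4.7, -1.7]
width: 0.284
```

```bash
python3 st.py k wrist
```

```text
33.85 [ 0.6134 -0.0322  0.0704] heading -125.6 q [-0.09  0.32  1.89 -0.    0.93  2.1 ] w 0.284 F [ 1.5 -4.7 -1.7] T [-0.85 -0.3   0.1 ]
to axis, tool: [-0.0001  0.0005 -0.0016]
```

View pics/k_wrist.png

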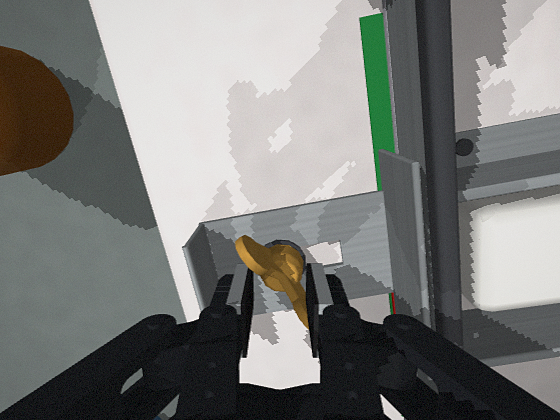

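Torque and force start to rise (0.1 N m, 5 N) exactly at the predicted heading of -125°. One small extra nudge checks for the stop.

>>> move_arm(series="0 0 .003 0 0 0 -.44;0 0 .006 0 0 0 -.44;0 0 .01 0 0 0 -.44;0 0 .01 0 0 0 -.44;0 0 .01 0 0 0 -.44;0 0 .01 0 0 0 -.44;0 0 .01 0 0 0 -.44;0 0 .01 0 0 0 -.44")

```text
time: 34.7
tool_pos: [0.6134, -0.0323, 0.0703]
tcp_rot: [-1.407, 2.809, -0.001]
wrist_force: [0.7, -4.5, -1.5]
width: 0.28
```

```bash
python3 st.py
```

```text
34.7 [ 0.6134 -0.0323  0.0703] heading -126.8 q [-0.09  0.32  1.89 -0.    0.93  2.12] w 0.28 F [ 0.7 -4.5 -1.5] T [-0.89 -0.32  0.16]
to axis, tool: [-0.0002  0.0006 -0.0017]
```

>>> move_arm(series="0 0 .003 0 0 0 -.44;0 0 .006 0 0 0 -.44;0 0 .01 0 0 0 -.44;0 0 .013 0 0 0 -.44;0 0 .016 0 0 0 -.44;0 0 .016 0 0 0 -.44;0 0 .016 0 0 0 -.44;0 0 .016 0 0 0 -.44")

```text
time: 35.5
tool_pos: [0.6134, -0.0323, 0.0703]
tcp_rot: [1.361, -2.831, 0.002]
wrist_force: [1.0, -5.4, -1.3]
width: 0.281
```

```bash
python3 st.py
```

```text
35.5 [ 0.6134 -0.0323  0.0703] heading -128.6 q [-0.09  0.32  1.89 -0.    0.93  2.15] w 0.281 F [ 1.  -5.4 -1.3] T [-0.86 -0.35  0.36]
to axis, tool: [-0.0002  0.0006 -0.0017]
```

The torque is 0.36 N m against 0.015 N m when turning freely, so the screw is on its hard stop. I back off, lift and look.

>>> move_arm(series="0 0 -.03 0 0 0 -.44;0 0 -.09 0 0 0 -.44;0 0 -.15 0 0 0 -.44;0 0 -.21 0 0 -.1 -.44;0 0 -.27 0 0 -.25 -.44;0 0 -.33 0 0 -.4 -.44;0 0 -.39 0 0 -.5 -.44;0 0 -.42 0 0 -.5 -.44")

```text
time: 36.3
tool_pos: [0.614, -0.0307, 0.1223]
tcp_rot: [-2.437, 1.978, -0.001]
wrist_force: [-0.1, 0.2, 1.4]
width: 0.279
```

```bash
python3 st.py l wrist
```

```text
36.3 [ 0.614  -0.0307  0.1223] heading -78.1 q [-0.09  0.26  1.86  0.    1.02  1.27] w 0.279 F [-0.1  0.2  1.4] T [ 0.03 -0.09 -0.01]
to axis, tool: [0.0009 0.0013 0.0503]
```

View pics/l_wrist.png

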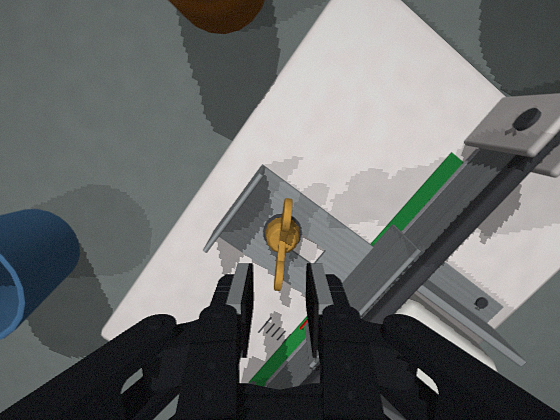

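The wing ends are at (288,201) and (279,289). I raise the arm, compute the heading, and look again.

>>> move_arm(series="0 0 0 0 0 -.15 -.44;0 0 0 0 0 -.3 -.44;0 0 0 0 0 -.5 -.44;0 0 0 0 0 -.7 -.44;0 0 0 0 0 -.9 -.44;0 0 0 0 0 -1 -.44;0 0 0 0 0 -1 -.44;0 0 0 0 0 -1 -.44")

```text
time: 37.15
tool_pos: [0.613, -0.0317, 0.2202]
tcp_rot: [-2.436, 1.984, 0.0]
wrist_force: [-0.0, 0.9, -0.8]
width: 0.277
```

```bash
python3 - <<'E'
from h import *
s=bot.read_state();print(s['tool_pos'],s['time'])
im,K,C=cam("wrist")
cv2.imwrite("pics/m.png",cv2.resize(im,None,fx=1.4,fy=1.4,interpolation=cv2.INTER_CUBIC)[:590,:,::-1])
T=np.eye(4);
# previous pose wing heading using same mount
M=viewer.read_camera("wrist")["mount"]
T[:3,:3]=R.from_rotvec([-2.437,1.978,-.001]).as_matrix();T[:3,3]=[.614,-.0307,.1223]
p=onz(K,T@M,[(288,201),(279,289)],.051);d=p[0]-p[1];print(p,np.linalg.norm(d),np.degrees(np.arctan2(d[1],d[0])))
t,_,_=cam("top");cv2.imwrite("pics/m_top.png",t[:,:,::-1])
t,_,_=cam("side");cv2.imwrite("pics/m_side.png",t[:,:,::-1])
E
```

```text
[ 0.61296442 -0.03173306  0.22022637] 37.15
[[ 0.6391444  -0.02968714  0.051     ]
 [ 0.58269924 -0.03624834  0.051     ]] 0.05682521864171523 6.630318414970077
```

View pics/m.png

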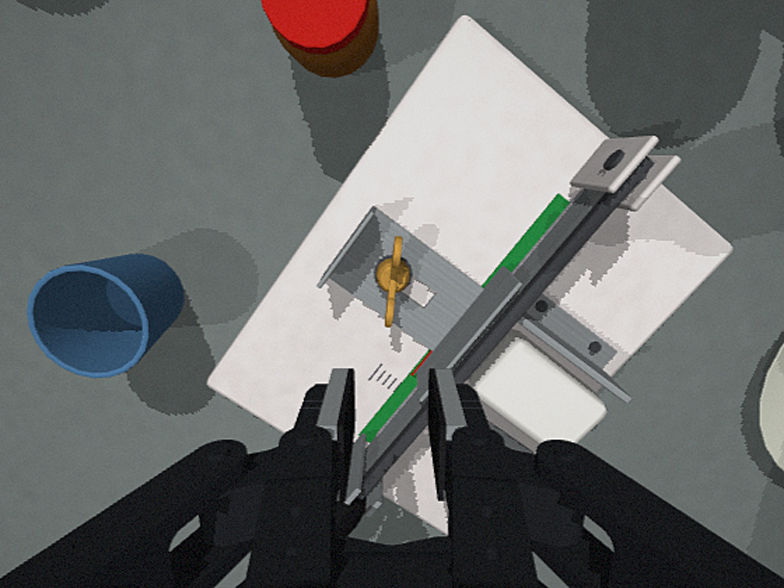

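View pics/m_side.png

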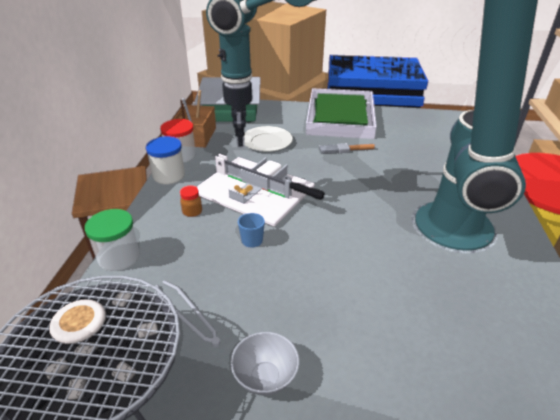

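The wings are at 6.6° against 5° expected at snug. The red mark is still at the last line, and the jar, cup and cake look unmoved. A quick number check on the lip, then I hand in.

```bash
python3 - <<'E'
from h import *
im,K,C=cam("wrist")
p=onz(K,C,np.array([(375,207),(319,286)])/1.4-.2,.057);S=np.array([.613,-.0318]);Y=np.array([.4226,.9063])
print((p[:,:2]-S)@Y)
h=lambda i:cv2.cvtColor(i,cv2.COLOR_RGB2HSV)
a=cv2.imread("pics/side0.png").astype(int);b=cv2.imread("pics/m_side.png").astype(int)
d=(abs(a-b).max(2)>50)
for n,(x0,y0,x1,y1) in dict(jar=(178,183,205,218),cup=(235,212,270,248),plate=(240,125,295,152),bowl=(228,332,302,392),tongs=(160,280,220,345),brush=(318,140,378,156),cake=(255,155,290,180)).items(): print(n,d[y0:y1,x0:x1].mean().round(3))
s=bot.read_state();print(s['time'],s['wrist_force'])
bot.finish_job()
E
```

```text
[0.03507522 0.03447547]
jar 0.0
cup 0.0
plate 0.071
bowl 0.0
tongs 0.0
brush 0.0
cake 0.0
37.4 [-1.00382825  0.15595419 -0.72411415]
the job is handed in; nothing more can be done
```

I pushed the stop home and tightened the wing screw until it was snug, then handed the job in at 37.4 s of the 61 s allowed; it reports no verdict.

**Stop:** I pushed the lip with shut fingertips about 14 mm towards the knife. The force rose to about 12 N with no further movement. At the end the lip's top edge measured 34.5 to 35 mm from the screw axis. Home should be 34 mm for the inner face and 37 mm for the outer, and I did not pin down which edge I had measured.

**Screw:** I turned it about 540° clockwise in three strokes, with the slightly open fingertips pushing on the wings without gripping. Resistance began at the heading I had predicted. I stopped at about 0.36 N m (it turns freely at 0.015 N m), which I estimate at about 11 N per finger. The wings ended at 6.6° from the world x axis, against about 5° expected when snug, a difference of about 0.03 rad (0.25 allowed).

**Everything else:** In the pictures the knife is still down. Comparing side views from before and after, nothing changed at the jar, cup, bowl, tongs, brush or rice cake. About 7% of the plate's area changed. That is probably the arm or its shadow in front of the plate, since the robot never went near it, but I did not check it separately. The arm was clear of everything at hand-in.

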